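# Seat the mirror in the three-point mount

## Robot

A 6-joint arm with a two-finger parallel gripper is mounted at the origin on a cart in front of the work surface, level with it; the furniture and walls round the work are solid. World frame = base frame: x ahead of the robot, y to its left, z up, the work surface at z = 0. Lengths are in m, angles in rad, forces in N, time in s.
With the tool pointing down it reaches from about 0.3 to 0.775 m from the base axis. Payload 14.6 kg.
Tool frame: the origin (TCP) lies on the centre line of the jaws, within the pads' length; the fingertips stand 19 mm ahead of it and the grasp point (between the pads) is the TCP; z points along the fingers, x is the direction in which the jaws open and shut, and the axes are right-handed (so a half turn about z gives the same grasp; the last joint's range is limited). The gripper opens to 94 mm and grips with 3 to 60 N. Pads are 16 mm wide; open, the fingers measure 119 mm over their backs; the gripper's body (75 mm by 177 mm) begins 78 mm behind the grasp point.
Start: joints at [-1.381, 0.3, 1.521, -0, 1.321, -0.067], TCP at [0.14, -0.532, 0.224] pointing down, gripper open.
Joint ranges: [-3.03, 3.03], [-0.79, 2.21], [0.23, 2.52], [-1.04, 4.18], [0, 3.07], [-2.55, 2.55]. Speed limits (rad/s): [2.22, 2.22, 2.57, 3.14, 3.14, 3.14].

## Interface

Orientations are given as [roll, pitch, yaw] about the fixed x, y, z axes, in that order (R = Rz(yaw) Ry(pitch) Rx(roll)).
In Python, from station import ctrl, imaging gives the robot as it stands.
- The arm moves only by the shell command python3 -m handwheel 'ROWS' [OPENING] [FORCE]. ROWS is JSON, a list that holds one entry, the list of rows, each a list of 4 numbers: the shift along the tool's x, y, z in m, then the turn about the tool's z in rad. A call has 1 to 10 rows; each row shifts and turns the pose as measured when the row begins, along the tool's axes as they then stand; what a row does not reach is not made up. A row lasts 1/10 s, in which the tool goes at most 50 mm and 8.59 degrees, less where a joint would pass 70% of its speed; a pose out of reach is approached as far as the arm can. A call is refused whole if a number of a shift passes 0.05 or a number of a turn 0.15, either way. A call with a gripper value outside its range is refused whole. OPENING is the finger opening in m, from 0 to 0.094, set as the call begins (- or left out, the last holds). The fingers move at their own pace and stop on an object; FORCE is the grip in N (left out, the last holds). Time passes only in rows, so rows that do not move let the fingers close. It gives the time, the measured TCP pose, the force and the opening at its end, in the units of the state.
- ctrl.get_obs(): the state, without advancing time (a new reading comes with each control period).
- imaging.camera(name): name is "scene" or "top" or "wrist"; returns the picture (480x640x3 uint8, red, green, blue); there is no depth.
- imaging.camera_model(name): a dict with "camera_matrix" (3x3 intrinsics, pixels), "position" and "attitude" of the camera in the world. Camera axes: x right, y up, looking along -z (the intrinsics and any distortion apply to the point x, -y, -z); pixel columns grow to the right and rows downward; lengths in m; the calibration is good to about 2 mm. A picture is of the moment at which its call begins: read the wrist's pose just before it. camera_model takes no time and is no camera call; for the wrist camera it gives the pose at the moment of the call.
- ctrl.hand_in(): hands the job in, once; it reports no verdict.
The state is a dict: "time_s": time; "qpos": joint angles; "joint_vel": joint speeds; "tau": joint torques, N m; "ee_pos": TCP position; "eef_rot": TCP orientation; "force": force on the tool from outside, world axes, zero at the start; "moment": the same for the moment, N m; "grip_width": finger opening in m.
Only numpy, scipy, OpenCV 4.12 (cv2) and the standard library are available. Lean on these libraries where they do the work, as an engineer would, in place of code of your own. Each camera call takes 0.05 s, during which the arm holds its last target. There are 200 camera calls.

## Task

Take the silver-faced mirror plate out of the storage rack and seat it in the leaning three-point mount, mirrored face outward: both steel pins carry its lower edge, its back bears on all three brass pads so that it cannot rock, and its side edge touches the brass side stop. Press it home gently, do not shift the side stop, and leave the white plate in the rack and the things around undisturbed.

Things in the scene. Friction and masses are not known exactly. Their poses are not given: they have to be found in the camera images.
- mirror: Glass mirror plate, 14 (x) x 80 (y) x 130 (z) mm, about 0.33 kg. Silver mirrored face on its -x side, black back on +x, green glass edges. Origin at the centre of its lower edge face, z up along its height. It starts upright in a rack slot, foot 10 mm above the worktop. Take it by its 14 mm thickness, near the top.
- mirror_edge (a point): Point on the mirror's +y side edge, mid thickness, 45 mm above its lower edge: it shall meet the side stop.
- mirror_face (a point): Centre of the mirrored face.
- mirror_top (a point): Centre of the mirror's upper edge.
- mount: Fixed three-point mount: aluminium base 150 (x) x 120 (y) x 12 mm; black back plate 84 mm wide leaning 0.436 rad (25 degrees) backward, top to +x; open front at -x. Origin under the centre of the base. In its frame 'into the back' is (0.906, 0, -0.422), 'up the slope' (0.422, 0, 0.906), 'side' +y. Seated, the mirror's frame is the mount's turned +0.436 rad about y.
- seat (a point): Point of the mount midway between the two pin origins, in the plane of the pad tips: mount (-30, 0, 50) mm. Seated, the mirror's back lower edge passes through it, so the mirror's origin is 7 mm forward of it, shifted sideways to touch the stop. The back plate stands 12 mm behind the pad plane and ends 97 mm up the slope from here, so 33 mm of the seated mirror stand free above it.
- pad_near: Brass button, 12 mm round nose, of the lower row, at mount y = -26 mm; origin at its nose tip, where the mirror's back bears, 25 mm up the slope from the pins. Axes: x into the back, z up the slope (so for all pads, pins and the stop).
- pad_far: The same at mount y = +26 mm.
- pad_top: The third brass button, at mount y = 0, 88 mm up the slope from the pins.
- pin_near: Steel pin, 10 mm thick, at mount y = -26 mm, square to the back plate. Origin on its upper side in the plane of the pad tips. It runs 30 mm forward to a 15 mm ball head that rises 2.5 mm above the pin, which leaves 22 mm for the 14 mm thick foot. The mirror does not slide along the pins by itself: a foot set down forward of a lower pad, or a lower edge hung up beside the stop, stays so until pressed.
- pin_far: The same at mount y = +26 mm.
- side_stop: Brass screw, 10 mm thick, round nose, at the mount's +y side, pointing to mount -y. Origin at the nose tip, which the mirror's +y edge shall touch: 45 mm up the slope from the pins, 7 mm forward of the pad plane, 34 to 48 mm from the mount's middle plane, set differently each time. It stays put under less than 50 N. Its bracket lies 66 to 78 mm from the middle plane.
- rack: Fixed grey storage rack, 150 (x) x 110 (y) x 38 mm, origin under its centre. Two slots 18 mm wide run along y at x = -40 and x = +40 mm; slot floor 10 mm above the worktop, slot walls to 38 mm. The mirror stands in one, the white plate in the other.
- opal_plate: White opal plate of the same size as the mirror, in the other slot; stays there.
- solder_reel: Solder reel with blue flanges, 56 mm round, 36 mm high; bystander.
- hex_keys: Orange and black hex key set, 20 x 85 x 18 mm; bystander.
- tape_1: Roll of black tape, 58 mm round, 19 mm high; bystander.

How it is judged:
At the end, for the whole second after the job is handed in: The mirror, right way up and mirrored face outward, rests on both pins (over 0.1 N each) and on all three pads (over 0.03 N each), its +y edge within 1.5 mm of the side stop's tip, at rest (contact force between mirror and pad_near above 0.03 N and contact force between mirror and pad_far above 0.03 N and contact force between mirror and pad_top above 0.03 N and contact force between mirror and pin_near above 0.1 N and contact force between mirror and pin_far above 0.1 N and y of mirror_edge in the frame of side_stop between -0.0015 and 0.0015 m and x of mirror_face in the frame of pad_top below -0.01 m and z of mirror_top in the frame of pin_near above 0.125 m and linear speed of mirror below 0.01 m/s and angular speed of mirror below 0.05 rad/s); the robot touches nothing.
It fails at once if the mirror is knocked or pressed against the mount with more than 40 N (contact force between mirror and mount above 40 N).
It fails at once if the side stop is shifted by more than 2 mm (distance of side_stop from where it was at the start of the episode above 0.002 m).
It fails at once if the white plate is shifted by more than 15 mm (distance of opal_plate from where it was at the start of the episode above 0.015 m).
It fails at once if the solder reel, the hex key set or the tape roll is shifted by more than 20 mm (distance of any of solder_reel, hex_keys, tape_1 from where it was at the start of the episode above 0.02 m).
It also fails if it takes over 56 s, if anything falls off the work surface, if the arm or the gripper's body presses on something with over 40 N, if the wrist force passes 120 N, or if a joint passes its speed limit or range.

## Working session

There is one attempt and no reset: what is moved stays moved. The work goes in short steps, Python scripts to look and compute and a shell command to move; the robot and the scene stay as the last step left them, time stands still between calls to the robot, and variables do not carry over. Pictures are saved under pics/ and viewed, about 8 in all and at most 12, crops included, and the job is handed in when it is done.

```bash
mkdir -p pics; ls; python3 - <<'E'
from station import ctrl, imaging
import cv2,numpy as np
print(ctrl.get_obs())
ims=[]
for n in ["scene","top","wrist"]:
    m=imaging.camera_model(n);print(n,m)
    im=imaging.camera(n);cv2.imwrite(f"pics/{n}0.png",im[:,:,::-1])
E
```

```text
pics
{'time_s': 0.0, 'qpos': array([-1.38059050e+00,  3.00448611e-01,  1.52155096e+00, -1.46897004e-06,
        1.32067621e+00, -6.65970945e-02]), 'joint_vel': array([-0.00014485,  0.00040103, -0.0021356 , -0.00011089, -0.00073229,
        0.00040327]), 'tau': array([-1.39397522e-03, -5.31803656e+01, -3.52737594e+01,  7.07567786e-02,
        2.43562093e-02, -1.02509939e-04]), 'ee_pos': array([ 0.13965036, -0.53174458,  0.22391139]), 'eef_rot': array([-3.14152199e+00,  1.08081644e-03, -1.31399300e+00]), 'force': array([-0.31979134, -0.46103375, -0.03808555]), 'moment': array([-0.00484632, -0.02139135, -0.02819523]), 'grip_width': 0.0936333591396224}
scene {'camera_matrix': array([[474.98502522,   0.        , 310.71858524],
       [  0.        , 474.98502522, 237.72149489],
       [  0.        ,   0.        ,   1.        ]]), 'position': array([-0.03712623,  0.60792663,  0.5621712 ]), 'attitude': array([ 1.06733863e+00, -1.27227163e-03, -2.38605519e+00])}
top {'camera_matrix': array([[565.34117201,   0.        , 319.44511027],
       [  0.        , 565.34117201, 229.36966363],
       [  0.        ,   0.        ,   1.        ]]), 'position': array([0.42763226, 0.02908793, 1.15752403]), 'attitude': array([ 0.11991475, -0.00258987, -1.54255341])}
wrist {'camera_matrix': array([[350.79274061,   0.        , 316.59326368],
       [  0.        , 350.79274061, 235.31736631],
       [  0.        ,   0.        ,   1.        ]]), 'position': array([ 0.20793426, -0.51380205,  0.3864842 ]), 'attitude': array([-0.24240852,  0.00209891, -1.31455722])}
```

View pics/scene0.png

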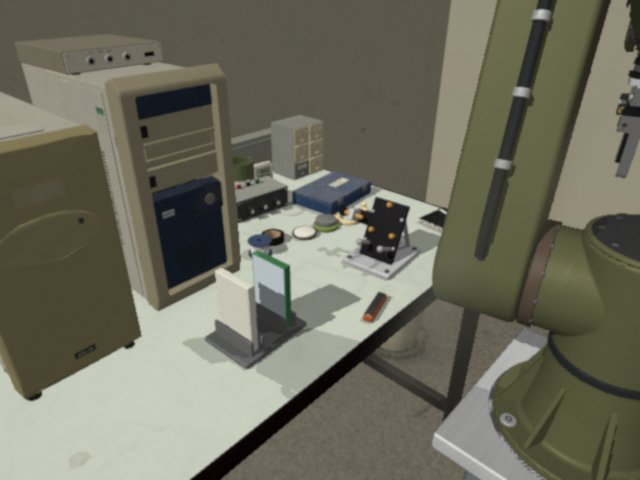

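View pics/top0.png

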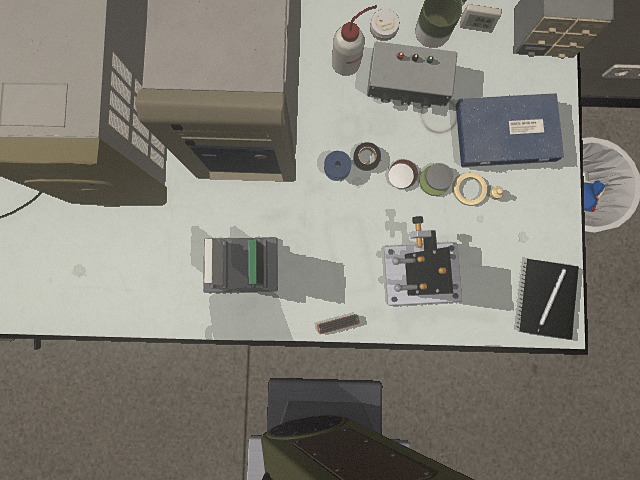

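Top view: the rack has its slots along world x, with the mirror's green top edge at about (252,262), the white plate at (208,261) and the silver face towards +y. The mount is at about (423,273), open front to the left (+y), with the side stop at the top (+x). So the mount and mirror frames both have yaw ≈ -90°.

```bash
cat > h.py <<'E'
import cv2,numpy as np
from scipy.spatial.transform import Rotation as R
def ray(m,px):
    K=m["camera_matrix"];px=np.atleast_2d(px).astype(float)
    d=np.c_[(px[:,0]-K[0,2])/K[0,0],-(px[:,1]-K[1,2])/K[1,1],-np.ones(len(px))]
    return m["position"],d@R.from_euler("xyz",m["attitude"]).as_matrix().T
def onz(m,px,z):
    o,d=ray(m,px);return o+d*((z-o[2])/d[:,2])[:,None]
def proj(m,P):
    K=m["camera_matrix"];c=(np.atleast_2d(P)-m["position"])@R.from_euler("xyz",m["attitude"]).as_matrix()
    return np.c_[K[0,2]+K[0,0]*c[:,0]/-c[:,2],K[1,2]-K[1,1]*c[:,1]/-c[:,2]]
def blobs(mask,amin=8):
    n,l,s,c=cv2.connectedComponentsWithStats(mask.astype(np.uint8))
    return [(c[i].round(1),s[i].tolist(),l==i) for i in range(1,n) if s[i][4]>=amin]
def rect(mask):
    c=max(cv2.findContours(mask.astype(np.uint8),cv2.RETR_EXTERNAL,cv2.CHAIN_APPROX_NONE)[0],key=cv2.contourArea)
    return cv2.minAreaRect(c)
E
python3 - <<'E'
from h import *
from station import imaging
m=imaging.camera_model("top");im=cv2.imread("pics/top0.png");hsv=cv2.cvtColor(im,cv2.COLOR_BGR2HSV)
g=cv2.inRange(hsv,(50,90,40),(90,255,255))
g[:,:200]=0;g[:,300:]=0;g[:220]=0;g[300:]=0
b=max(blobs(g>0),key=lambda b:b[1][4]);print("green",b[0],b[1])
r=rect(b[2]);print(r);print(onz(m,cv2.boxPoints(r),.14).round(4),onz(m,r[0],.14))
o=cv2.inRange(hsv,(8,110,90),(25,255,255));o[:,:380]=0;o[:,470:]=0;o[:205]=0;o[310:]=0
for b in blobs(o>0,4):print("brass",b[0],b[1])
for n,c in(("base0",[(383,242),(461,240),(463,303),(386,306)]),):
    print(onz(m,c,.012).round(3))
big=cv2.resize(im[195:315,370:480],None,fx=5,fy=5,interpolation=cv2.INTER_CUBIC);cv2.imwrite("pics/mt.png",big)
E
```

```text
green [249.1 261.8] [249, 240, 3, 44, 48]
((250.0, 261.5), (2.0, 43.0), 0.0)
[[0.4499 0.1534 0.14  ]
 [0.5273 0.1567 0.14  ]
 [0.5274 0.1531 0.14  ]
 [0.45   0.1498 0.14  ]] [[0.48846524 0.15321904 0.14      ]]
brass [417.7 226.3] [416, 223, 5, 8, 30]
brass [419.  241.8] [417, 237, 5, 10, 42]
brass [420.3 258.5] [417, 256, 7, 6, 27]
brass [441.9 270.1] [438, 268, 8, 6, 36]
brass [422.7 286. ] [420, 284, 7, 5, 32]
[[ 0.543 -0.1    0.012]
 [ 0.552 -0.259  0.012]
 [ 0.425 -0.263  0.012]
 [ 0.415 -0.108  0.012]]
```

View pics/mt.png

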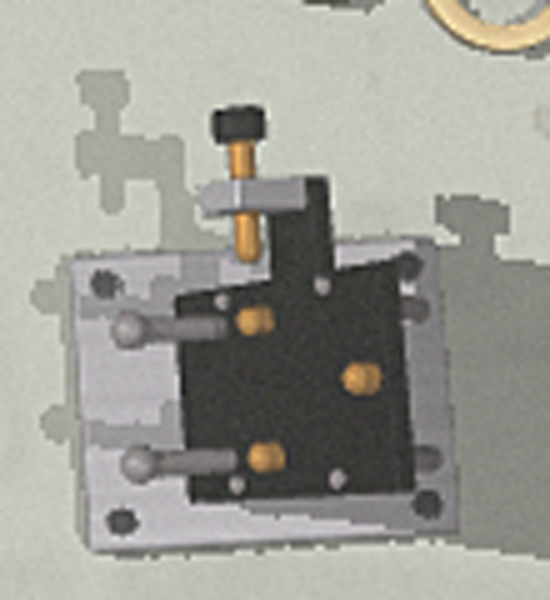

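The crop shows the mount with yaw slightly off -90°. Ball heads are at crop (129,330) and (140,464), the lower pads at about (250,320) and (262,457), the top pad at (358,378), the stop nose at (248,258), and the base corners are visible. I fit the mount pose from these.

```bash
python3 - <<'E'
from h import *
from station import imaging
from scipy.optimize import least_squares
m=imaging.camera_model("top")
c=lambda p:np.array(p)/5+[369.6,194.6]
px=c([(129,330),(140,464),(70,258),(435,237),(460,535),(88,550)])
P=np.array([[-59.3,26,58.1],[-59.3,-26,58.1],[-75,60,12],[75,60,12],[75,-60,12],[-75,-60,12]])/1e3
def W(v,P):return R.from_euler("z",v[2]).apply(P)+[v[0],v[1],0]
s=least_squares(lambda v:(proj(m,W(v,P))-px).ravel(),[.48,-.18,-1.57],loss="soft_l1");print(s.x,s.fun.reshape(-1,2).round(1))
v=s.x
Q=np.array([[-19.4,26,72.7],[-19.4,-26,72.7],[7.1,0,129.7],[-30,0,50]])/1e3
print("pads px",proj(m,W(v,Q)).round(1)); print("seat",W(v,Q)[3])
# stop tip: z=50+45*.906+7*.422, on mount x = -30+45*.422-7*.906
zt=.0937;p=onz(m,c([(248,263)]),zt);print("stop mount frame",R.from_euler("z",-v[2]).apply(p-[v[0],v[1],0]))
im=cv2.imread("pics/top0.png");hsv=cv2.cvtColor(im,cv2.COLOR_BGR2HSV)
g=cv2.inRange(hsv,(45,60,20),(95,255,255));g[:,:235]=0;g[:,275:]=0;g[:225]=0;g[300:]=0
b=max(blobs(g>0),key=lambda b:b[1][4]);r=rect(b[2]);print(b[1],r,onz(m,cv2.boxPoints(r),.14).round(4))
print(im[262,240:265].tolist())
w=np.array([[250,239],[250,284],[256,284],[256,239]]);print(onz(m,w,.14))
print("rack",onz(m,[(204,238),(276,237),(277,292),(204,292)],.038))
E
```

```text
[ 0.48191191 -0.18064544 -1.49211755] [[-0.  -0. ]
 [-0.4  0. ]
 [-0.1 -0.4]
 [ 0.4  0.1]
 [ 0.1 -0.2]
 [ 0.1  0.6]]
pads px [[417.1 259.1]
 [419.1 286.2]
 [438.2 270.5]
 [410.6 273.4]]
seat [ 0.47955398 -0.15073825  0.05      ]
stop mount frame [[-0.01764163  0.04693024  0.0937    ]]
[249, 240, 8, 44, 310] ((252.5, 261.5), (43.0, 7.0), 90.0) [[0.5273 0.1567 0.14  ]
 [0.5276 0.144  0.14  ]
 [0.4503 0.1408 0.14  ]
 [0.4499 0.1534 0.14  ]]
[[76, 77, 75], [75, 79, 79], [71, 73, 73], [70, 69, 70], [75, 77, 78], [69, 71, 73], [68, 72, 70], [73, 71, 74], [104, 101, 104], [107, 151, 92], [92, 122, 84], [94, 124, 85], [95, 127, 87], [92, 124, 84], [92, 127, 86], [105, 141, 94], [65, 74, 62], [53, 51, 55], [55, 56, 56], [50, 53, 51], [55, 55, 60], [53, 57, 56], [50, 50, 49], [61, 63, 66], [83, 83, 84]]
[[0.52914048 0.15496638 0.14      ]
 [0.44817549 0.15148826 0.14      ]
 [0.44847959 0.14074704 0.14      ]
 [0.52944973 0.14412248 0.14      ]]
rack [[0.53870604 0.25913872 0.038     ]
 [0.5447904  0.11602921 0.038     ]
 [0.43607596 0.10998884 0.038     ]
 [0.43201769 0.25351597 0.038     ]]
```

```bash
python3 -m handwheel '[[[0,0,0,0.113],[0,0,0,0.113],[-0.04,-0.022,0,0],[-0.04,-0.022,0,0],[-0.04,-0.022,0,0],[-0.04,-0.022,0,0],[-0.04,-0.022,0,0],[-0.04,-0.022,0,0],[-0.04,-0.022,0,0],[-0.04,-0.022,0,0]]]' 0.06 20
```

```text
time_s: 1.15
ee_pos: [0.3109, -0.1987, 0.2219]
eef_rot: [3.141, 0.005, -1.558]
force: [1.5, -0.3, 0.5]
grip_width: 0.0597
```

```bash
python3 -m handwheel '[[[-0.04,-0.021,0,-0.016],[-0.04,-0.021,0,0],[-0.04,-0.021,0,0],[-0.04,-0.021,0,0],[-0.04,-0.021,0,0],[-0.04,-0.021,0,0],[-0.04,-0.021,0,0],[-0.04,-0.021,0,0],[0,0,0,0]]]'; python3 - <<'E'
from station import ctrl, imaging
import cv2
o=ctrl.get_obs();m=imaging.camera_model("wrist");im=imaging.camera("wrist");cv2.imwrite("pics/w1.png",im[:,:,::-1]);print(o["ee_pos"],o["eef_rot"],m)
E
```

```text
time_s: 2.05
ee_pos: [0.4739, 0.1454, 0.2233]
eef_rot: [-3.141, 0.004, -1.537]
force: [1.1, -0.0, 0.1]
grip_width: 0.0598
[0.47387188 0.14543643 0.22330684] [-3.14052633  0.00429104 -1.53680467] {'camera_matrix': array([[350.79274061,   0.        , 316.59326368],
       [  0.        , 350.79274061, 235.31736631],
       [  0.        ,   0.        ,   1.        ]]), 'position': array([0.54421562, 0.14759857, 0.38590081]), 'attitude': array([-0.24165781,  0.00535876, -1.53738766])}
```

View pics/w1.png

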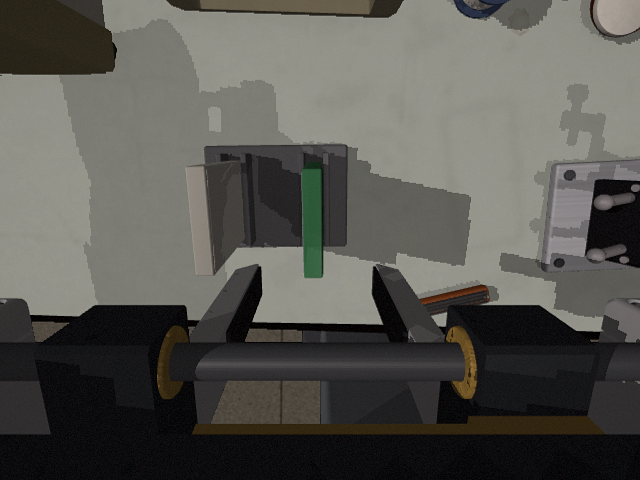

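The wrist view shows the mirror's green top as a rectangle of about (302..323, 167..277), parallel to the jaws.

```bash
python3 - <<'E'
from h import *
from station import imaging
m=imaging.camera_model("wrist")
im=cv2.imread("pics/w1.png");hsv=cv2.cvtColor(im,cv2.COLOR_BGR2HSV)
g=cv2.inRange(hsv,(50,90,40),(90,255,255));b=max(blobs(g>0),key=lambda b:b[1][4]);print(b[1],rect(b[2]))
x,y,w,h=b[1][:4];p=onz(m,[(x,y),(x+w,y),(x+w,y+h),(x,y+h)],.14);print(p,p.mean(0))
E
```

```text
[302, 162, 21, 115, 2131] ((311.8864440917969, 219.0308380126953), (114.11322021484375, 19.197078704833984), 89.43273162841797)
[[0.53430138 0.15681128 0.14      ]
 [0.53477775 0.14240516 0.14      ]
 [0.45108601 0.13928531 0.14      ]
 [0.45054419 0.15489299 0.14      ]] [0.49267733 0.14834868 0.14      ]
```

```bash
python3 -m handwheel '[[[-0.003,-0.017,0,0],[0,0,0,0],[0,0,0.04,0],[0,0,0.04,0],[0,0,0.018,0],[0,0,0,0]]]'; python3 -m handwheel '[[[0,0,0,0],[0,0,0,0],[0,0,0,0],[0,0,0,0],[0,0,0,0],[0,0,0,0]]]' 0 25
```

```text
time_s: 2.7
ee_pos: [0.4875, 0.1421, 0.1233]
eef_rot: [-3.14, 0.003, -1.541]
force: [-0.3, 0.8, 0.8]
grip_width: 0.0601
time_s: 3.3
ee_pos: [0.4885, 0.1409, 0.1283]
eef_rot: [-3.134, 0.004, -1.543]
force: [0.1, 5.0, -2.2]
grip_width: 0.0152
```

```bash
python3 -m handwheel '[[[0,0,-0.01,0],[0,0,-0.02,0],[0,0,-0.04,0],[0,0,-0.04,0],[0,0,-0.02,0],[0,0,0,0]]]'; python3 - <<'E'
from station import ctrl, imaging
import cv2
o=ctrl.get_obs();print(o)
E
```

```text
time_s: 3.9
ee_pos: [0.4857, 0.1411, 0.2623]
eef_rot: [-3.14, 0.005, -1.542]
force: [-0.1, 0.4, -3.6]
grip_width: 0.0142
{'time_s': 3.9, 'qpos': array([0.20779507, 0.17128093, 1.59080441, 0.00512976, 1.3774708 ,
       1.74901851]), 'joint_vel': array([ 0.00164045,  0.01031736,  0.03146669, -0.0010474 , -0.01679391,
       -0.00052672]), 'tau': array([-2.10062106e-02, -4.87786424e+01, -3.86235988e+01,  1.93859887e-02,
        7.82132763e-01,  4.38865127e-04]), 'ee_pos': array([0.4857151 , 0.14110667, 0.26232678]), 'eef_rot': array([-3.14048364,  0.00531702, -1.54220092]), 'force': array([-0.08775536,  0.3608509 , -3.60085935]), 'moment': array([0.00374955, 0.01339426, 0.02280954]), 'grip_width': 0.014233682068080457}
```

```bash
python3 -m handwheel '[[[0,0,0,-0.05],[0.035,0.0034,0,0],[0.035,0.0034,0,0],[0.035,0.0034,0,0],[0.035,0.0034,0,0],[0.035,0.0034,0,0],[0.035,0.0034,0,0],[0.035,0.0034,0,0],[0,0,0,0],[0,0,0,0]]]'; cat > st.py <<'E'
from h import *
from station import ctrl
o=ctrl.get_obs();d=o["ee_pos"]-[.4819,-.1806,0];p=R.from_euler("z",1.492).apply(d)
print("t",round(o["time_s"],2),"mount-frame TCP mm",(p*1e3).round(1),"yaw",o["eef_rot"][2].round(3),"rp",o["eef_rot"][:2].round(3),"F mount",R.from_euler("z",1.492).apply(o["force"]).round(1),"M",o["moment"].round(2),"w",round(o["grip_width"]*1e3,1))
E
python3 st.py
```

```text
time_s: 4.9
ee_pos: [0.4769, -0.1134, 0.2471]
eef_rot: [3.125, 0.009, -1.488]
force: [0.4, -0.2, -3.2]
grip_width: 0.0135
t 4.9 mount-frame TCP mm [-67.4   0.3 247.1] yaw -1.488 rp [3.125 0.009] F mount [ 0.2  0.4 -3.2] M [ 0.02 -0.06 -0.01] w 13.5
```

```bash
python3 -m handwheel '[[[0.02,0,-0.005,0],[0.008,-0.002,0,0],[0.0,0,0,0],[0,0,0,0]]]'; python3 st.py; python3 - <<'E'
from h import *
from station import imaging
im=imaging.camera("scene")[:,:,::-1];a=cv2.resize(im[130:280,310:460],None,fx=4,fy=4,interpolation=cv2.INTER_CUBIC)
cv2.imwrite("pics/s2.png",a)
m=imaging.camera_model("scene")
def W(P):return R.from_euler("z",-1.492).apply(np.array(P)/1e3)+[.4819,-.1806,0]
print((((proj(m,W([[-59.3,26,58.1],[-59.3,-26,58.1],[-19.4,26,72.7],[-19.4,-26,72.7],[7.1,0,129.7],[-17.5,47,93.7]]))-[310,130])*4).round(0)).tolist())
E
```

```text
time_s: 5.3
ee_pos: [0.4811, -0.1386, 0.249]
eef_rot: [3.121, 0.011, -1.485]
force: [-0.3, 0.0, -3.6]
grip_width: 0.0137
t 5.3 mount-frame TCP mm [-41.9   2.5 249. ] yaw -1.485 rp [3.121 0.011] F mount [-0.1 -0.3 -3.6] M [-0.07  0.01 -0.  ] w 13.7
[[196.0, 445.0], [278.0, 475.0], [237.0, 394.0], [319.0, 422.0], [311.0, 297.0], [210.0, 348.0]]
```

View pics/s2.png

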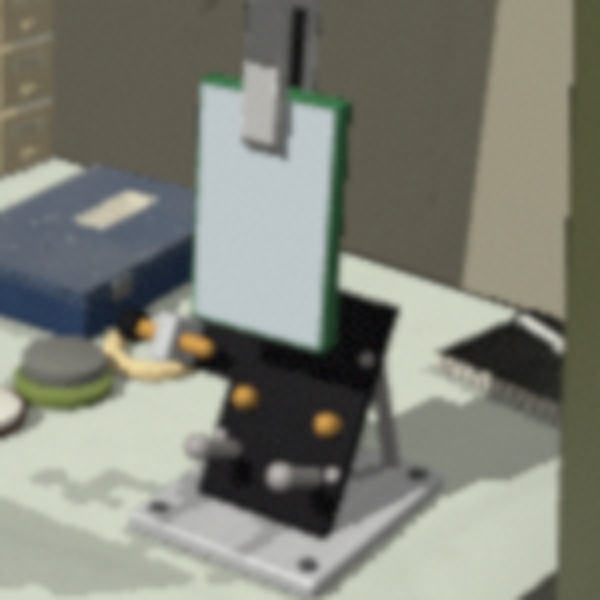

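The scene view shows the mirror gripped near its top, silver face outward. Its bottom front corners are at about (195,312) and (325,350) in the crop. The mount features match the predictions to within 1 px. I check the mirror's offset in the grip.

```bash
python3 - <<'E'
from h import *
from station import imaging
from scipy.optimize import least_squares
m=imaging.camera_model("scene");a=cv2.imread("pics/s2.png")
def W(P):return R.from_euler("z",-1.492).apply(np.array(P)/1e3)+[.4819,-.1806,0]
# face region by colour
hsv=cv2.cvtColor(a,cv2.COLOR_BGR2HSV);k=cv2.inRange(hsv,(80,10,150),(120,80,255));k=cv2.morphologyEx(k,cv2.MORPH_OPEN,np.ones((5,5)))
b=max(blobs(k>0),key=lambda b:b[1][4]);print(b[1])
c=cv2.findContours(b[2].astype(np.uint8),0,2)[0][0];h=cv2.convexHull(c)
q=cv2.approxPolyDP(h,8,True)[:,0];print(q.tolist())
R0=R.from_euler("z",7e-3) 
def f(v): # x,y,z foot centre, roll about mount x, pitch, (mount frame)
    P=R.from_euler("xyz",[v[3],v[4],0]).apply([[-7,-40,0],[-7,40,0],[-7,40,130],[-7,-40,130]])+v[:3]
    return (proj(m,W(P))-[310,130])*4
print(f([-41.9,4,131,0,0]).round(0).tolist())
ord=[(q[np.argmin(((q-t)**2).sum(1))]).tolist() for t in f([-41.9,4,131,0,0])];print(ord)
s=least_squares(lambda v:np.r_[(f(v)-ord).ravel(),50*v[4],50*v[3]],[-41.9,4,131,0,0]);print(s.x.round(3),s.fun.round(0))
E
```

```text
[196, 87, 136, 258, 26690]
[[204, 87], [331, 114], [314, 344], [198, 309]]
[[316.0, 350.0], [185.0, 308.0], [198.0, 72.0], [338.0, 105.0]]
[[314, 344], [198, 309], [204, 87], [331, 114]]
[ 2.2725e+01  3.8964e+01  9.7862e+01 -3.3000e-02  2.1000e-02] [ 2. -1. -3. -1. -1.  1.  1.  1.  1. -2.]
```

```bash
python3 -m handwheel '[[[0.001,0,0.02,0],[0,0,0.02,0],[0,0,0.015,0],[0,0,0.005,0],[0,0,0,0]]]'; python3 st.py
```

```text
time_s: 5.85
ee_pos: [0.4802, -0.1354, 0.1874]
eef_rot: [3.122, 0.011, -1.481]
force: [0.0, -0.2, -2.2]
grip_width: 0.0135
t 5.85 mount-frame TCP mm [-45.1   1.8 187.4] yaw -1.481 rp [3.122 0.011] F mount [ 0.2  0.  -2.2] M [-0.01  0.03 -0.02] w 13.5
```

```bash
python3 -m handwheel '[[[0.004,-0.001,0,0.01],[0.001,0,0.003,0],[0,0,0.002,0],[0,0,0,0]]]'; python3 st.py
```

```text
time_s: 6.25
ee_pos: [0.4825, -0.1406, 0.1841]
eef_rot: [3.125, 0.01, -1.492]
force: [-0.5, 0.4, -2.7]
grip_width: 0.0142
t 6.25 mount-frame TCP mm [-39.8   3.7 184.1] yaw -1.492 rp [3.125 0.01 ] F mount [-0.4 -0.5 -2.7] M [-0.02 -0.01  0.01] w 14.2
```

```bash
python3 -m handwheel '[[[0,0.001,0.003,0],[0,0,0.002,0],[0,0,0.002,0],[0,0,0.0015,0],[0,0,0,0]]]'; python3 st.py
```

```text
time_s: 6.75
ee_pos: [0.4819, -0.141, 0.1765]
eef_rot: [3.128, 0.008, -1.492]
force: [0.0, -1.3, -1.3]
grip_width: 0.0133
t 6.75 mount-frame TCP mm [-39.4   3.1 176.5] yaw -1.492 rp [3.128 0.008] F mount [ 1.2 -0.1 -1.3] M [-0.41 -0.19 -0.06] w 13.3
```

```bash
python3 -m handwheel '[[[0,0,0.0015,0],[0,0,0,0]]]'; python3 st.py;  python3 -m handwheel '[[[0,0,0.0015,0],[0,0,0,0]]]'; python3 st.py
```

```text
time_s: 6.95
ee_pos: [0.4825, -0.1415, 0.1761]
eef_rot: [3.13, 0.007, -1.492]
force: [0.5, -1.2, -1.2]
grip_width: 0.0137
t 6.95 mount-frame TCP mm [-39.    3.7 176.1] yaw -1.492 rp [3.13  0.007] F mount [ 1.2  0.5 -1.2] M [-0.41 -0.32 -0.04] w 13.7
time_s: 7.15
ee_pos: [0.4831, -0.1419, 0.1756]
eef_rot: [3.132, 0.005, -1.492]
force: [1.9, -1.8, -1.1]
grip_width: 0.0136
t 7.15 mount-frame TCP mm [-38.5   4.2 175.6] yaw -1.492 rp [3.132 0.005] F mount [ 2.   1.8 -1.1] M [-0.62 -0.33 -0.06] w 13.6
```

```bash
python3 -m handwheel '[[[0,0.003,-0.002,0],[0,0.001,0,0],[0,0,0.001,0],[0,0,0.001,0]]]'; python3 st.py;  python3 -m handwheel '[[[0.0,0,0,0],[0.002,0,0,0],[0.002,0,0,0]]]' 0.02; python3 st.py
```

```text
time_s: 7.55
ee_pos: [0.4784, -0.1418, 0.1756]
eef_rot: [3.131, 0.006, -1.492]
force: [-3.9, 1.3, 13.2]
grip_width: 0.0139
t 7.55 mount-frame TCP mm [-38.9  -0.4 175.6] yaw -1.492 rp [3.131 0.006] F mount [-1.6 -3.8 13.2] M [0.34 0.68 0.07] w 13.9
time_s: 7.85
ee_pos: [0.4788, -0.1459, 0.1756]
eef_rot: [3.132, 0.006, -1.492]
force: [-0.4, 0.4, 0.2]
grip_width: 0.02
t 7.85 mount-frame TCP mm [-34.9  -0.4 175.6] yaw -1.492 rp [3.132 0.006] F mount [-0.5 -0.3  0.2] M [-0.05  0.08 -0.  ] w 20.0
```

```bash
python3 -m handwheel '[[[0.004,0,0,0],[0.004,0,0.001,0],[0.004,0,0.001,0],[0.004,0,0.001,0],[0.004,0,0.001,0],[0,0,0,0]]]' 0.026; python3 st.py
```

```text
time_s: 8.45
ee_pos: [0.4803, -0.1682, 0.1706]
eef_rot: [3.131, 0.007, -1.492]
force: [-0.3, -0.4, 0.2]
grip_width: 0.0263
t 8.45 mount-frame TCP mm [-12.5  -0.6 170.6] yaw -1.492 rp [3.131 0.007] F mount [ 0.4 -0.3  0.2] M [-0.15  0.    0.01] w 26.3
```

```bash
cat > pic.py <<'E'
import sys;from h import *
from station import imaging
im=imaging.camera("scene")[:,:,::-1];cv2.imwrite("pics/"+sys.argv[1],cv2.resize(im[130:280,310:460],None,fx=4,fy=4,interpolation=cv2.INTER_CUBIC))
E
python3 -m handwheel '[[[0.004,0,0,0],[0.004,0,0,0],[0,0,0,0]]]' 0.032; python3 st.py; python3 pic.py s3.png
```

```text
time_s: 8.75
ee_pos: [0.481, -0.1769, 0.1705]
eef_rot: [3.131, 0.007, -1.492]
force: [-0.9, -0.8, 0.1]
grip_width: 0.0317
t 8.75 mount-frame TCP mm [ -3.8  -0.6 170.5] yaw -1.492 rp [3.131 0.007] F mount [ 0.7 -1.   0.1] M [-0.13 -0.03  0.02] w 31.7
```

View pics/s3.png

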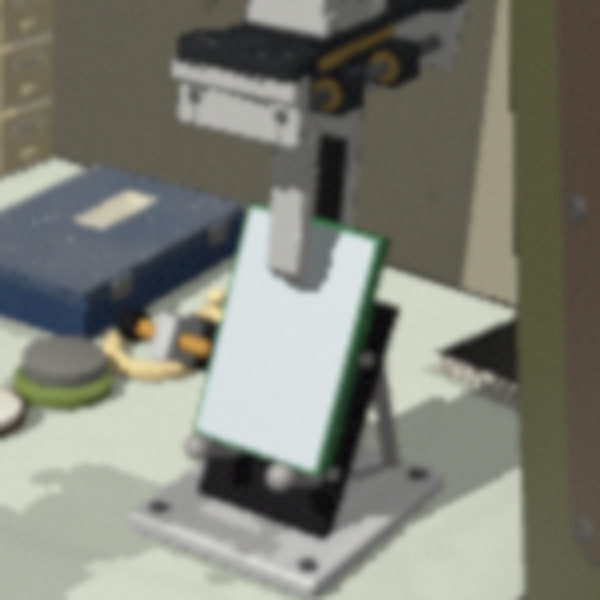

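The mirror stands on both pins and leans on the rear finger, at about 20°. I continue until it rests on the top pad.

```bash
python3 -m handwheel '[[[0.003,0,0,0],[0.003,0,0,0],[0.002,0,0,0],[0.002,0,0,0],[0,0,0,0]]]' 0.036; python3 st.py;python3 -m handwheel '[[[0.002,0,0,0],[0.002,0,0,0],[0.002,0,0,0],[0,0,0,0]]]' 0.040; python3 st.py
```

```text
time_s: 9.3
ee_pos: [0.4819, -0.1874, 0.1705]
eef_rot: [3.131, 0.007, -1.492]
force: [0.9, -1.0, 0.1]
grip_width: 0.0362
t 9.3 mount-frame TCP mm [  6.8  -0.6 170.5] yaw -1.492 rp [3.131 0.007] F mount [1.  0.8 0.1] M [-0.12 -0.03 -0.02] w 36.2
time_s: 9.7
ee_pos: [0.4824, -0.1937, 0.1706]
eef_rot: [3.131, 0.007, -1.492]
force: [0.4, -0.2, -0.3]
grip_width: 0.0402
t 9.7 mount-frame TCP mm [ 13.1  -0.5 170.6] yaw -1.492 rp [3.131 0.007] F mount [ 0.3  0.4 -0.3] M [ 0.04 -0.02 -0.05] w 40.2
```

```bash
python3 -m handwheel '[[[0,0,-0.015,0],[0,0,-0.025,0],[0,0,-0.025,0],[0,0,-0.01,-0.14],[0,0,0,-0.14],[0,0,0,-0.14],[0,0,0,-0.14],[0,0,0,-0.14],[0,0,0,-0.14],[0,0,0,-0.14]]]' 0.05; python3 -m handwheel '[[[0,0,0,-0.14],[0,0,0,-0.14],[0,0,0,-0.14],[0,0,0,-0.14],[0,0,0,0]]]' 0; python3 st.py
```

```text
time_s: 10.7
ee_pos: [0.4831, -0.1938, 0.2488]
eef_rot: [-3.141, 0.013, -0.476]
force: [-0.4, -0.4, 0.1]
grip_width: 0.0499
time_s: 11.2
ee_pos: [0.483, -0.1936, 0.2489]
eef_rot: [-3.134, 0.01, 0.111]
force: [0.5, 0.3, -0.7]
grip_width: 0.0132
t 11.2 mount-frame TCP mm [1.310e+01 1.000e-01 2.489e+02] yaw 0.111 rp [-3.134  0.01 ] F mount [-0.3  0.5 -0.7] M [-0.05 -0.1  -0.01] w 13.2
```

```bash
python3 -m handwheel '[[[0,-0.03,0,0.03],[0,-0.03,0,0],[0,-0.02,0,0],[0,0,0.03,0],[0,0,0.04,0],[0,0,0.04,0],[0,0,0.025,0],[0,0,0.005,0],[0,0,0,0]]]' ; python3 st.py
```

```text
time_s: 12.1
ee_pos: [0.475, -0.1099, 0.1069]
eef_rot: [-3.136, 0.006, 0.039]
force: [0.2, -0.1, -0.1]
grip_width: 0.0003
t 12.1 mount-frame TCP mm [-71.   -1.3 106.9] yaw 0.039 rp [-3.136  0.006] F mount [ 0.1  0.1 -0.1] M [-0.07 -0.13 -0.04] w 0.3
```

```bash
python3 -m handwheel '[[[0.001,0.01,0.004,-0.04],[0,0.008,0,0],[0,0.003,0,0],[0,0,0,0]]]' ; python3 st.py; python3 -m handwheel '[[[0,0.002,0,0],[0,0.002,0,0]]]'; python3 st.py
```

```text
time_s: 12.5
ee_pos: [0.4794, -0.1324, 0.1075]
eef_rot: [-3.138, 0.0, 0.073]
force: [-0.0, -0.1, 0.7]
grip_width: 0.0004
t 12.5 mount-frame TCP mm [-48.3   1.3 107.5] yaw 0.073 rp [-3.138  0.   ] F mount [ 0.1 -0.   0.7] M [-0.01 -0.09 -0.02] w 0.4
time_s: 12.7
ee_pos: [0.4801, -0.1365, 0.1085]
eef_rot: [-3.139, -0.001, 0.072]
force: [-0.9, -0.2, 0.4]
grip_width: 0.0003
t 12.7 mount-frame TCP mm [-44.2   1.6 108.5] yaw 0.072 rp [-3.139e+00 -1.000e-03] F mount [ 0.2 -0.9  0.4] M [-0.1  -0.07 -0.04] w 0.3
```

```bash
python3 -m handwheel '[[[0,0,0.006,0],[0,0.001,0.001,0],[0,0.001,0.001,0],[0,0,0,0]]]' ; python3 st.py; python3 -m handwheel '[[[0,0.001,0,0],[0,0.001,0,0]]]'; python3 st.py
```

```text
time_s: 13.1
ee_pos: [0.4803, -0.1383, 0.1001]
eef_rot: [-3.138, -0.001, 0.071]
force: [-0.2, 1.1, 1.9]
grip_width: 0.0002
t 13.1 mount-frame TCP mm [-42.3   1.7 100.1] yaw 0.071 rp [-3.138e+00 -1.000e-03] F mount [-1.1 -0.1  1.9] M [ 0.07 -0.06  0.01] w 0.2
time_s: 13.3
ee_pos: [0.4803, -0.14, 0.0999]
eef_rot: [-3.138, -0.001, 0.071]
force: [-0.4, 2.5, 0.6]
grip_width: 0.0006
t 13.3 mount-frame TCP mm [-40.6   1.6  99.9] yaw 0.071 rp [-3.138e+00 -1.000e-03] F mount [-2.6 -0.2  0.6] M [ 0.36 -0.07  0.01] w 0.6
```

```bash
for i in 1 2; do python3 -m handwheel '[[[0,0.001,0,0],[0,0.001,0,0]]]' >/dev/null; python3 st.py; done
```

```text
t 13.5 mount-frame TCP mm [-39.    1.4  99.6] yaw 0.071 rp [-3.137 -0.   ] F mount [-8.5  1.3 -0.5] M [ 1.45 -0.17  0.06] w 0.2
t 13.7 mount-frame TCP mm [-38.6   1.5  99.3] yaw 0.071 rp [-3.133  0.   ] F mount [-11.3   1.7   2. ] M [ 2.16 -0.17  0.07] w 0.6
```

```bash
python3 -m handwheel '[[[0,-0.01,0,0],[0,-0.015,-0.004,0],[-0.03,0,0,0],[-0.035,0,0,-0.008],[0,0,0,0]]]' ; python3 st.py
```

```text
time_s: 14.2
ee_pos: [0.4117, -0.1184, 0.1041]
eef_rot: [-3.135, -0.0, 0.081]
force: [0.6, -0.2, 0.3]
grip_width: 0.0004
t 14.2 mount-frame TCP mm [-67.5 -65.1 104.1] yaw 0.081 rp [-3.135 -0.   ] F mount [0.2 0.5 0.3] M [-0.09 -0.08 -0.05] w 0.4
```

Now I move +50 mm in x, with z slightly up, and then approach the edge.

```bash
python3 -m handwheel '[[[0,0.02,-0.002,0],[0,0.02,0,0],[0,0.01,0,0],[0,0,0,0],[0.004,0,0,0],[0.002,0,0,0]]]' ; python3 st.py; python3 pic.py s4.png
```

```text
time_s: 14.8
ee_pos: [0.4236, -0.1663, 0.1079]
eef_rot: [-3.137, -0.003, 0.082]
force: [0.2, -1.0, -0.0]
grip_width: 0.0004
t 14.8 mount-frame TCP mm [-18.9 -57.  107.9] yaw 0.082 rp [-3.137e+00 -3.000e-03] F mount [ 1.   0.1 -0. ] M [-0.02 -0.08  0.02] w 0.4
```

View pics/s4.png

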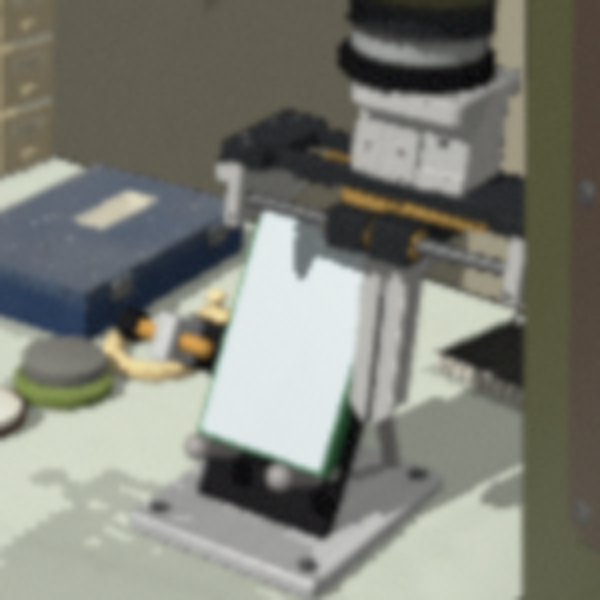

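The mirror now sits flat on the back. The closed fingers are beside its right (-y) edge at about (375,380), and there is still a gap to the stop at about (195,345). I push towards +y.

```bash
for i in 1 2 3; do python3 -m handwheel '[[[0.0015,0,0,0],[0.0015,0,0,0]]]' >/dev/null; python3 st.py; done
```

```text
t 15.05 mount-frame TCP mm [-19.8 -53.5 107.8] yaw 0.084 rp [-3.137e+00 -3.000e-03] F mount [ 0.3 -0.2  0.1] M [-0.04 -0.08 -0.03] w 0.4
t 15.25 mount-frame TCP mm [-20.  -50.7 107.8] yaw 0.084 rp [-3.137e+00 -1.000e-03] F mount [ 0.7 -3.9  2.9] M [-0.32  0.62 -0.05] w 0.6
t 15.45 mount-frame TCP mm [-20.  -47.8 107.9] yaw 0.084 rp [-3.137e+00 -1.000e-03] F mount [ 1.2 -5.1  2.8] M [-0.25  0.59 -0.04] w 0.4
```

```bash
for i in 1 2 3; do python3 -m handwheel '[[[0.001,0,0,0],[0,0,0,0]]]' >/dev/null; python3 st.py; done
```

```text
t 15.65 mount-frame TCP mm [-19.9 -46.7 107.9] yaw 0.084 rp [-3.137 -0.   ] F mount [ 0.8 -3.   2.5] M [-0.14  0.39 -0.02] w 0.0
t 15.85 mount-frame TCP mm [-20.  -45.6 107.9] yaw 0.084 rp [-3.137e+00 -1.000e-03] F mount [ 0.3 -2.   1.4] M [-0.15  0.24 -0.01] w 0.3
t 16.05 mount-frame TCP mm [-20.  -44.5 107.8] yaw 0.084 rp [-3.137e+00 -1.000e-03] F mount [ 1.  -2.1  2.8] M [-0.19  0.22 -0.02] w 0.8
```

```bash
for i in 1 2 3; do python3 -m handwheel '[[[0.001,0,0,0],[0,0,0,0]]]' >/dev/null; python3 st.py; done; python3 pic.py s5.png
```

```text
t 16.25 mount-frame TCP mm [-20.  -44.1 107.8] yaw 0.084 rp [-3.137e+00  1.000e-03] F mount [ 0.5 -3.9  2.5] M [-0.2   0.44  0.  ] w 0.6
t 16.45 mount-frame TCP mm [-19.9 -44.1 107.8] yaw 0.084 rp [-3.136  0.004] F mount [ 0.3 -3.5  2.4] M [-0.02  0.34 -0.03] w 0.6
t 16.65 mount-frame TCP mm [-19.9 -44.1 107.8] yaw 0.084 rp [-3.136  0.007] F mount [-0.2 -3.2  2.9] M [-0.14  0.36 -0.04] w 0.5
```

View pics/s5.png

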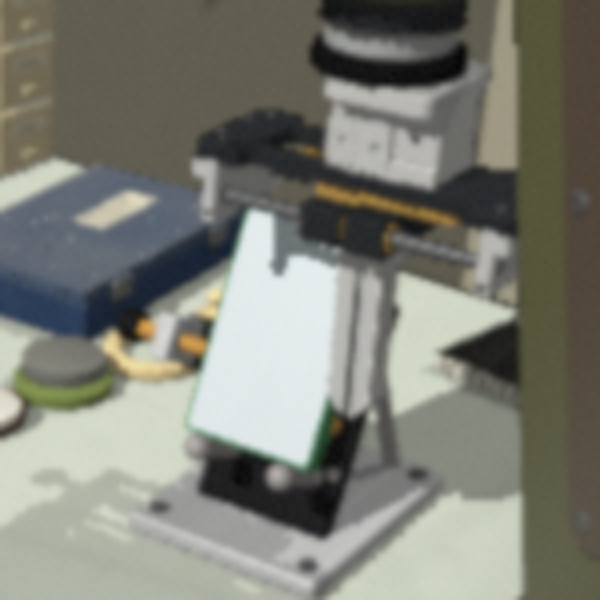

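It has stopped against the stop with no in-plane turn. I retreat and give one final gentle press on the front at the level of the lower pads.

```bash
python3 -m handwheel '[[[-0.006,0,0,0],[-0.012,0,0,0],[0,-0.02,0,0],[0,-0.02,0,0],[0,-0.012,0,0],[0.03,0,0,0],[0.035,0,0,0],[0,0,0.004,0],[0,0,0,0]]]' ; python3 st.py
```

```text
time_s: 17.6
ee_pos: [0.477, -0.1064, 0.1036]
eef_rot: [-3.136, 0.003, 0.083]
force: [-0.7, 0.2, 0.3]
grip_width: 0.0006
t 17.6 mount-frame TCP mm [-74.4   0.9 103.6] yaw 0.083 rp [-3.136e+00  3.000e-03] F mount [-0.3 -0.6  0.3] M [-0.03 -0.07  0.01] w 0.6
```

```bash
python3 -m handwheel '[[[0.001,0.015,0.003,0],[0,0.01,0,0],[0,0.002,0.001,0],[0,0,0,0]]]' ; python3 st.py;  python3 -m handwheel '[[[0,0.001,0,0],[0,0.001,0,0]]]'; python3 st.py
```

```text
time_s: 18.0
ee_pos: [0.4785, -0.1366, 0.0993]
eef_rot: [-3.136, 0.003, 0.082]
force: [-0.0, 0.8, -0.1]
grip_width: 0.0003
t 18.0 mount-frame TCP mm [-44.2   0.1  99.3] yaw 0.082 rp [-3.136e+00  3.000e-03] F mount [-0.8  0.  -0.1] M [ 0.01 -0.1  -0.02] w 0.3
time_s: 18.2
ee_pos: [0.4784, -0.1389, 0.0994]
eef_rot: [-3.136, 0.003, 0.081]
force: [-0.2, 0.2, -0.5]
grip_width: 0.0002
t 18.2 mount-frame TCP mm [-41.9  -0.3  99.4] yaw 0.081 rp [-3.136e+00  3.000e-03] F mount [-0.2 -0.2 -0.5] M [-0.06 -0.13  0.02] w 0.2
```

```bash
for i in 1 2 3; do python3 -m handwheel '[[[0,0.001,0,0],[0,0.001,0,0]]]' >/dev/null; python3 st.py; done
```

```text
t 18.4 mount-frame TCP mm [-40.   -0.2  99.6] yaw 0.082 rp [-3.136e+00  3.000e-03] F mount [0.1 0.1 0.2] M [ 0.03 -0.09  0.04] w 0.6
t 18.6 mount-frame TCP mm [-38.9  -0.3  99.3] yaw 0.082 rp [-3.134e+00  3.000e-03] F mount [-7.7  0.9 -0.1] M [ 1.69 -0.13  0.05] w 0.1
t 18.8 mount-frame TCP mm [-38.8  -0.3  99.1] yaw 0.082 rp [-3.13   0.004] F mount [-9.7  0.6  1.9] M [ 1.75 -0.08  0.02] w 0.2
```

```bash
python3 -m handwheel '[[[0,-0.006,0,0],[0,-0.02,0,0],[0,-0.04,0,0],[0,-0.04,-0.02,0],[0,-0.03,-0.04,0],[0,-0.02,-0.04,0],[0,0,0,0],[0,0,0,0]]]'; python3 st.py; python3 - <<'E'
from h import *
from station import imaging
s=imaging.camera("scene")[:,:,::-1];t=imaging.camera("top")[:,:,::-1];w=imaging.camera("wrist")[:,:,::-1]
cv2.imwrite("pics/w6.png",w);cv2.imwrite("pics/s6f.png",s)
a=cv2.resize(s[170:270,330:430],(400,400),interpolation=2);b=cv2.resize(t[195:315,360:480],(400,400),interpolation=2)
cv2.imwrite("pics/st6.png",np.hstack([a,b]))
E
```

```text
time_s: 19.6
ee_pos: [0.4648, 0.019, 0.2039]
eef_rot: [-3.132, 0.004, 0.082]
force: [-0.2, -1.1, -0.1]
grip_width: 0.0001
t 19.6 mount-frame TCP mm [-200.3   -1.3  203.9] yaw 0.082 rp [-3.132  0.004] F mount [ 1.1 -0.3 -0.1] M [-0.08 -0.03 -0.01] w 0.1
```

View pics/st6.png

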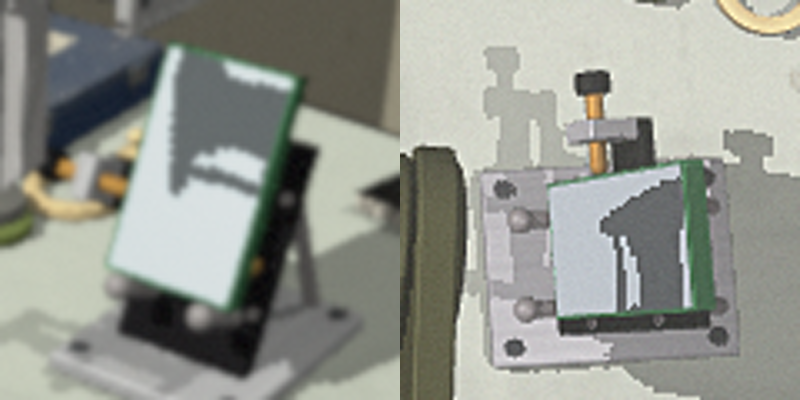

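View pics/w6.png

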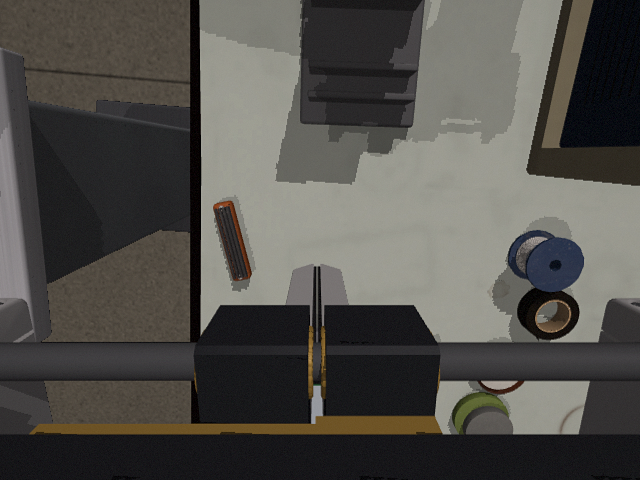

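In the top view the stop nose meets the mirror's +y edge at about (600,172), and the bystanders are unmoved. I compare the mirror's corners numerically with the seated prediction.

```bash
python3 - <<'E'
from h import *
from station import imaging
def W(P):return R.from_euler("z",-1.492).apply(np.array(P)/1e3)+[.4819,-.1806,0]
into=np.array([.906,0,-.422]);up=np.array([.422,0,.906]);seat=np.array([-30,0,50.])
for oy in (6,7,8):
  C=[seat+[0,oy+s*40,0]-14*f*into+u*up for f,u in((1,0),(1,130),(0,130)) for s in(1,-1)]
  m=imaging.camera_model("top");p=(proj(m,W(C))-[360,195])*400/120+[400,0]
  m=imaging.camera_model("scene");q=(proj(m,W(C))-[330,170])*4
  print(oy,"top",p.round(0).tolist(),"scene",q.round(0).tolist())
print("stop tip top",((proj(imaging.camera_model("top"),W([[-17.4,47,93.7]]))-[360,195])*400/120+[400,0]).round(0))
import cv2
t=cv2.imread("pics/st6.png");cv2.imwrite("pics/z.png",np.hstack([cv2.resize(t[150:250,520:640],(480,400)),cv2.resize(t[200:350,90:270],(320,400))]))
E
```

```text
6 top [[543.0, 183.0], [553.0, 320.0], [681.0, 159.0], [693.0, 313.0], [703.0, 159.0], [715.0, 312.0]] scene [[102.0, 266.0], [227.0, 311.0], [169.0, 38.0], [299.0, 75.0], [181.0, 42.0], [310.0, 78.0]]
7 top [[543.0, 182.0], [553.0, 319.0], [681.0, 158.0], [693.0, 311.0], [702.0, 157.0], [714.0, 310.0]] scene [[101.0, 265.0], [226.0, 310.0], [167.0, 38.0], [298.0, 74.0], [179.0, 41.0], [308.0, 77.0]]
8 top [[543.0, 180.0], [552.0, 317.0], [681.0, 156.0], [693.0, 309.0], [702.0, 156.0], [714.0, 308.0]] scene [[99.0, 265.0], [224.0, 310.0], [166.0, 38.0], [296.0, 74.0], [178.0, 41.0], [307.0, 77.0]]
stop tip top [[598. 174.]]
```

View pics/z.png

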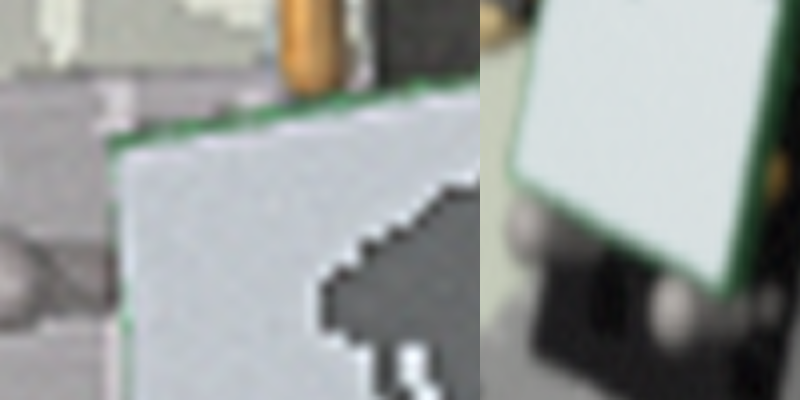

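```bash
python3 - <<'E'
from station import ctrl
print(ctrl.hand_in()); print(ctrl.get_obs()["time_s"])
E
```

```text
the job is handed in; nothing more can be done
None
the job is handed in; nothing more can be done
```

I seated the mirror in the mount and handed the job in. The robot clock read about 20 s of the 56 s allowed. The hand-in gave no verdict.

**What I did**
- I took the mirror by its 14 mm thickness from the rack, with the silver face outward, and set it upright on both pins.
- The moves cannot tilt the tool. I opened the jaws step by step while moving back, so the mirror leaned onto the rear finger and then onto the top pad.
- With closed fingers I pressed the foot back onto the lower pads, with about 11 N at the last reading.
- I then pushed it sideways at 2–5 N until it stopped, and pressed the foot once more at about 10 N.

**Last checks**
- **Back on the lower pads:** the second press stopped within 0.2 mm of where the first did, so the foot is home.
- **Side stop:** the top and scene pictures show the edge meeting the stop, with no visible turn. The stop nose was still within about 1 mm of where I first measured it.
- **Surroundings:** the hex keys, reel and tape looked in place in the last wrist view. The white plate was not in that view, so I did not check it at the end. Nothing touched it as far as I could tell. The arm was clear of everything.

**Small disagreements and limits**
- The push ended about 1.4 mm further over than my camera estimate of the stop, 48.4 mm against 47 mm.
- The mirror's lower front corner showed about 1–2 mm off the predicted seated position.
- Each of these is at or near the 2 mm camera calibration.
- I could not measure the contact force on each pad and pin.

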